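Touch-test a stone with a slanted two-stop probe

ROBOT

A 6-joint arm with a two-finger parallel gripper is mounted at the origin on a cart in front of the work surface, level with it; the furniture and walls round the work are solid. World frame = base frame: x ahead of the robot, y to its left, z up, the work surface at z = 0. Lengths are in m, angles in rad, forces in N, time in s.
With the tool pointing down it reaches from about 0.325 to 0.75 m from the base axis. Payload 7.6 kg.
Tool frame: the origin (TCP) lies midway between the tips of the shut fingers; the grasp point (between the pads) lies 19 mm behind it; z points along the fingers, y is the line along which they close (so a half turn about z gives the same grasp; the last joint's range is limited). The gripper opens to 85 mm and grips with 20 to 120 N. Pads are 22 mm wide; open, the fingers measure 114 mm over their backs; the gripper's body (76 mm by 85 mm) begins 54 mm behind the grasp point. The pads swing forward as they close: fully open they stand 13 mm farther back than shut.
Start: joints at [1.175, 0.052, 1.401, -0, 1.689, -0.07], TCP at [0.168, 0.497, 0.231] pointing down, gripper open.
Joint ranges: [-2.9, 2.9], [-0.91, 2.17], [0.12, 2.37], [-1.06, 4.2], [0.26, 2.73], [-2.93, 2.93]. Speed limits (rad/s): [2.57, 2.57, 3.01, 3.14, 3.14, 3.14].

INTERFACE

Orientations are given as a rotation vector (axis times angle).
In Python, from bench import ctrl gives the robot as it stands.
- The arm moves only by the shell command python3 -m creep 'ROWS'. ROWS is JSON, a list of rows, each a list of 7 numbers: the turn, a rotation vector about the tool's x, y, z in rad, then the shift along the tool's x, y, z in mm, then the closure, from 0 (fully open) to 1 (shut). In form: [[wx, wy, wz, x, y, z, jaw], ...]. A call has 1 to 10 rows; each row shifts and turns the commanded pose from where the row before left it, along the tool's axes as they then stand; what a row does not reach is not made up. A row lasts 1/10 s, in which the tool goes at most 50 mm and 8.59 degrees, less where a joint would pass 70% of its speed; a pose out of reach is approached as far as the arm can. A call with a gripper value outside its range is refused whole. The fingers move at their own pace and stop on an object; the grip force is fixed at half the most. Time passes only in rows, so rows that do not move let the fingers close. It gives the time, the measured TCP pose, the force, the opening and the grip force at its end, in the units of the state.
- ctrl.get_obs(): the state, without advancing time (a new reading comes with each control period).
- ctrl.camera(name): name is "side" or "top" or "wrist"; returns the picture (384x512x3 uint8, red, green, blue); there is no depth.
- ctrl.camera_info(name): a dict with "fx", "fy", "cx", "cy" (pixels), "position" and "orientation" of the camera in the world; the wrist camera has in their place "hand_eye" (4x4, takes a point from camera to tool coordinates, whose origin is the TCP and whose axes are the flange's). Camera axes: x right, y down, z forward; pixel columns grow to the right and rows downward; lengths in m; the calibration is good to about 2 mm. A picture is of the moment at which its call begins: read the wrist's pose just before it. camera_info takes no time and is no camera call.
- ctrl.hand_in(): hands the job in; it is judged then, once.
The state is a dict: "time": time; "qpos": joint angles; "qvel": joint speeds; "effort": joint torques, N m; "eef_pos": TCP position; "orientation": TCP orientation; "ft_force": force on the tool from outside, world axes, zero at the start; "moment": the same for the moment, N m; "gripper_width": finger opening in m; "finger_force": force on a finger pad.
Only numpy, scipy, OpenCV 4.12 (cv2) and the standard library are available. Lean on these libraries where they do the work, as an engineer would, in place of code of your own. Each camera call takes 0.05 s, during which the arm holds its last target. There are 200 camera calls.

TASK

Touch-test the stone: settle the T-shaped stage top that carries the stone on the tester's carriage, its three ball feet in the cone, in the groove and on the flat, and slide the carriage fully in under the magnifier. Press the slanted probe's button to its soft first stop, where the tip rests on the stone, wait there a second, press on to the firm second stop, hold a moment, and let it come all the way back. Then draw the carriage fully out again with the stage top still seated; never press the probe unless the carriage is fully in, and leave the empty stage top and the small things lying about where they are.

Things in the scene. Friction and masses are not known exactly. Their poses are not given: they have to be found in the camera images.
- tester: Fixed stone tester: grey bed 315 mm long with two guide rods, a 352 mm pillar at its far side (x = 88 mm), a slanted grey probe barrel, a magnifier, a small readout. Origin on the worktop under the test position (the stone's place with the carriage fully in); x from the front (robot side) to the pillar, y along the bed from the loading end inwards, z up.
- magnifier (a point): Centre of the magnifier's underside: a level round lens 105 mm across with its rim, 331 mm above the worktop, on an arm from the pillar, 35 mm in front of the test position. It hangs over the button, which therefore cannot be pressed from straight above.
- carriage (a joint): Travel of the carriage along the tester's y: 0 = fully out (loading end), 0.160 m = fully in under the magnifier. It slides with about 1.2 N of friction and stays where it is left; it may start a little way in.
- seat (a point): Seating place on the carriage (aluminium plate 92 x 88 mm, top 29 mm above the worktop): the point 32 mm above the worktop where the stage top's origin belongs when seated; axes those of the tester. Seated, the stage top's x is along this x, its crossbar on the pillar side. Let go within about 4 mm, the balls slide home by themselves.
- cone (a point): Centre of the mouth of the cone cup on the carriage, 23 mm across, rim 37 mm above the worktop, at (28, -32) mm from the seat. The groove (two pins along y, pin tops 35 mm above the worktop) is at (28, 32) mm from the seat, the flat pad (top 32 mm above the worktop) at (-32, 0) mm.
- pull_post (a point): Centre of the top of the carriage's upright black post, 16 mm across, top 60 mm above the worktop; its upper 27 mm are for gripping from above. It stands on a rod 140 mm from the seat, towards the loading end (the tester's -y). Axes those of the tester.
- button_top (a point): Centre of the top face of the probe's round black button, 26 mm across, 7 mm thick. The point's z is the probe's axis pointing out of the button, 36 degrees from vertical towards the tester's front; its y is the tester's y. Press against z. At rest the face is 180 mm above the worktop, 76 mm in front of the test position, and 21 mm of thin stem show between button and barrel.
- probe (a joint): First stroke: travel of the probe's nose towards the stone, 0 at rest. With the seated stone under it the tip lands after about 0.008 m: the soft first stop (button force 1.2 N at the start, about 2.4 N at the landing). It springs back by itself.
- button (a joint): Second stroke: travel of the button into the nose, 0 at rest and through the whole first stroke, 0.005 m at the firm second stop. It begins to move only at about 7 N and reaches its end at about 10.5 N; it springs back by itself. The button face moves by the sum of both strokes, 13 mm.
- probe_tip (a point): The steel tip of the probe, 2.4 mm across; at rest 8 mm up the probe's axis from the top of a seated stone at the test position.
- stage: Stage top with the stone: T-shaped aluminium plate (crossbar 88 x 26 mm, length 86 mm, 7 mm thick, top 15.5 mm above the feet) with a 26 x 26 mm dark steel block, sides along x and y, from 15.5 to 37.7 mm; grip it across either pair of sides. Ball feet 12 mm across at (28, -32), (28, 32), (-32, 0) mm. Origin level with the feet's undersides under the block's centre; x to the crossbar. 0.3 to 0.5 kg.
- stone_top (a point): Centre of the flat top (12 mm across) of the amber stone, 17 mm across, on the dark steel block; 43 mm above the stage top's feet.
- spare: The other stage top, the same but with no stone on its block; to be left alone. Origin and axes as stage.
- tweezers: Tweezers, 118 mm long, lying in front of the tester; leave alone. Origin under the middle.
- tin_small: Small white round tin, 38 mm across, 13 mm high; leave alone. Origin under the middle.
- loupe: Black eye loupe, 40 mm across, 30 mm high; leave alone. Origin under the middle.
- eraser: Eraser in a blue sleeve, 52 x 22 x 12 mm; leave alone. Origin under the middle.
- brass_weight: Brass knob weight, 31 mm across, 51 mm high; leave alone. Origin under the middle.
- pin_vise: Metal pin vice, 101 mm long, 10 mm thick, lying; leave alone. Origin under the middle.
Mind the look-alikes: they are no part of the job. What is shaped like the stage but brown or turquoise is not meant.

How it is judged:
On the way, in this order (a step that is already met when the one before it is completed fails the run):
1. the stage top with the stone is seated on cone, groove and flat, and let go (distance between stage and seat below 0.002 m and angle between the x axis of stage and the x axis of seat, either way round below 0.06 rad and angle between stage's own z axis and vertical below 0.03 rad and contact force between the fingers and stage below 0.1 N and linear speed of stage below 0.02 m/s), for 0.2 s.
2. the carriage is fully in, the stage top still seated (distance between stage and seat below 0.002 m and angle between the x axis of stage and the x axis of seat, either way round below 0.06 rad and angle between stage's own z axis and vertical below 0.03 rad and value of joint carriage above 0.156 m), for 0.2 s.
3. the button is held at the first stop: the tip on the stone, the second stroke not begun (under 1.5 mm) (distance between probe_tip and stone_top below 0.0025 m and value of joint probe above 0.0065 m and value of joint button below 0.0015 m), for 0.5 s.
4. the button is held at the second stop (second stroke over 4 of 5 mm), the tip still on the stone (distance between probe_tip and stone_top below 0.003 m and value of joint button above 0.004 m), for 0.2 s.
5. the button and the probe have come all the way back, the stage top still seated (distance between stage and seat below 0.002 m and angle between the x axis of stage and the x axis of seat, either way round below 0.06 rad and angle between stage's own z axis and vertical below 0.03 rad and value of joint probe below 0.001 m and value of joint button below 0.0008 m), for 0.2 s.
At the end, for the whole second after the job is handed in: The carriage is within 5 mm of fully out, the stage top with the stone still seated on it (origin within 2 mm of the seat, turned less than 3.4 degrees, level to 1.7 degrees) and at rest, probe and button back to within 1 mm of rest (all of step 5 and value of joint carriage below 0.005 m and linear speed of stage below 0.01 m/s); the robot touches nothing.
It fails at once if the probe is pressed by more than 3 mm while the carriage is not fully in (more than 10 mm short) (value of joint probe above 0.003 m and value of joint carriage below 0.15 m).
It fails at once if the empty stage top or one of the small things lying about is moved by more than 30 mm (distance of any of spare, tweezers, tin_small, loupe, eraser, brass_weight, pin_vise from where it was at the start of the episode above 0.03 m).
It also fails if it takes over 72 s, if anything falls off the work surface, if the arm or the gripper's body presses on something with over 40 N, if the wrist force passes 120 N, or if a joint passes its speed limit or range.

## Working session

There is one attempt and no reset: what is moved stays moved. The work goes in short steps, Python scripts to look and compute and a shell command to move; the robot and the scene stay as the last step left them, time stands still between calls to the robot, and variables do not carry over. Pictures are saved under pics/ and viewed, at most 13 in all, crops included, and the job is handed in when it is done.

```bash
ls; mkdir -p pics
python3 - <<'E'
from bench import ctrl
import cv2
for n in ("top","side"):
    im=ctrl.camera(n); cv2.imwrite(f"pics/{n}0.png",cv2.resize(im[:,:,::-1],(800,600),interpolation=cv2.INTER_CUBIC)); print(n,ctrl.camera_info(n))
    cv2.imwrite(f"/tmp/{n}_raw.png",im[:,:,::-1])
print(ctrl.camera_info("wrist")); o=ctrl.get_obs(); print(o)
E
```

```text
pics
top {'fx': 385.3146694009792, 'fy': 385.3146694009792, 'cx': 259.37594613340383, 'cy': 194.9025577748315, 'position': array([ 0.44189935, -0.0139471 ,  1.48976893]), 'orientation': array([-2.18407377,  2.1735637 , -0.13626489])}
side {'fx': 391.7942864303171, 'fy': 391.7942864303171, 'cx': 262.7883802189524, 'cy': 190.89361090805957, 'position': array([0.52780479, 0.78146673, 0.95687535]), 'orientation': array([-0.0827564 ,  2.85390089, -1.2250682 ])}
{'fx': 329.6938322862272, 'fy': 329.6938322862272, 'cx': 252.15087760422, 'cy': 189.29890910518114, 'hand_eye': array([[ 2.78089187e-04, -9.63958334e-01, -2.66053103e-01,
         6.71524680e-02],
       [ 9.99999384e-01,  5.53860493e-04, -9.61497612e-04,
         6.68494977e-04],
       [ 1.07419994e-03, -2.66052671e-01,  9.63957894e-01,
        -1.42537145e-01],
       [ 0.00000000e+00,  0.00000000e+00,  0.00000000e+00,
         1.00000000e+00]])}
{'time': 0.1, 'qpos': array([ 1.17465036e+00,  5.28296200e-02,  1.40163601e+00, -2.04224768e-05,
        1.68858064e+00, -7.03381575e-02]), 'qvel': array([-0.00160525, -0.00014818, -0.00282625, -0.00047776, -0.00020357,
        0.00155635]), 'effort': array([ 1.27689564e-03, -3.82582641e+01, -3.60984707e+01, -4.56900659e-05,
        4.77128749e-03, -6.15358840e-05]), 'eef_pos': array([0.16793857, 0.49713385, 0.23052094]), 'orientation': array([-5.09469432e-01, -3.09968602e+00,  2.22863712e-03]), 'ft_force': array([ 0.57233584,  0.1556575 , -0.20992087]), 'moment': array([ 0.00976985, -0.04537913,  0.02814344]), 'finger_force': 0.0, 'gripper_width': 0.0853736333002577}
```

View pics/top0.png

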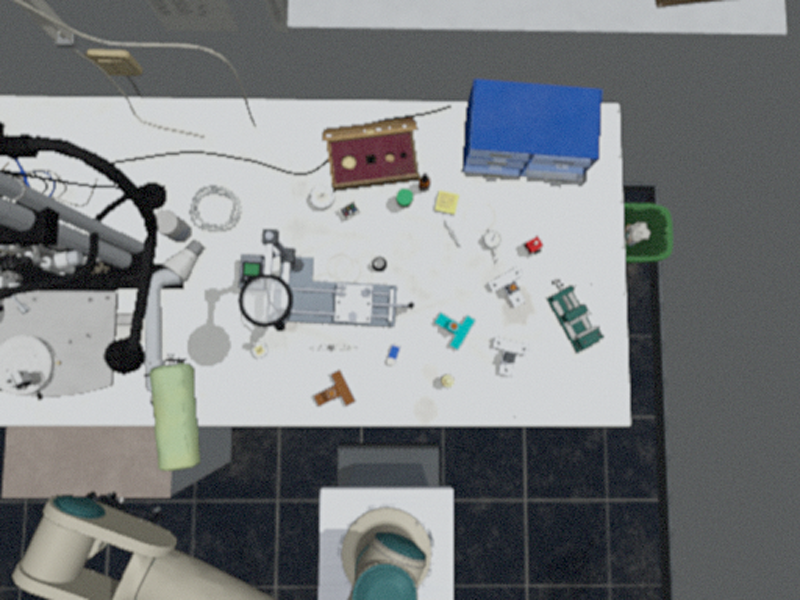

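View pics/side0.png

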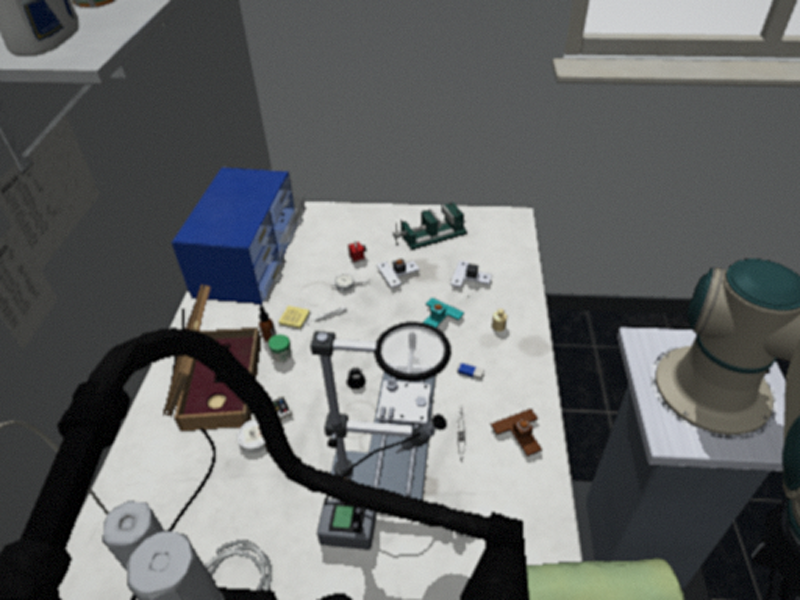

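The top view shows the tester bed at about (340,300), with the carriage near its loading end and the post at (408,305). The stage with the stone is at about (512,288) and the empty one at (508,357). Next I'll write the helpers and get a closer crop.

```bash
cat > h.py <<'E'
import numpy as np, cv2
from scipy.spatial.transform import Rotation as R
from bench import ctrl
def cam(n, obs=None):
    i=ctrl.camera_info(n); K=np.array([[i['fx'],0,i['cx']],[0,i['fy'],i['cy']],[0,0,1]])
    if n=='wrist':
        o=obs or ctrl.get_obs(); T=np.eye(4); T[:3,:3]=R.from_rotvec(o['orientation']).as_matrix(); T[:3,3]=o['eef_pos']; T=T@i['hand_eye']
        return K,T[:3,:3],T[:3,3]
    return K,R.from_rotvec(i['orientation']).as_matrix(),i['position']
def px2w(c,uv,z):
    K,Rm,p=c; d=Rm@np.linalg.solve(K,[uv[0],uv[1],1]); return p+d*(z-p[2])/d[2]
def w2px(c,P):
    K,Rm,p=c; q=K@(Rm.T@(np.asarray(P)-p)); return q[:2]/q[2]
def snap(name,box=None,s=None,n='wrist'):
    o=ctrl.get_obs(); im=ctrl.camera(n)[:,:,::-1]; np.savez(f'/tmp/{name}.npz',im=im,**{k:o[k] for k in('eef_pos','orientation')})
    crop(name,name,box or (0,0,512,384)); return o
def crop(name,out,box):
    im=np.load(f'/tmp/{name}.npz')['im']; x0,y0,x1,y1=box; s=min(800/(x1-x0),600/(y1-y0))
    cv2.imwrite(f'pics/{out}.png',cv2.resize(im[y0:y1,x0:x1],None,fx=s,fy=s,interpolation=cv2.INTER_CUBIC)); print(out,'scale',s)
def saved(name):
    d=np.load(f'/tmp/{name}.npz'); return cam('wrist',{'eef_pos':d['eef_pos'],'orientation':d['orientation']})
def rows(target_pos,target_R):
    """needed shift in tool axes (mm) and turn (rotvec tool) from the present pose"""
    o=ctrl.get_obs(); R0=R.from_rotvec(o['orientation']).as_matrix()
    print('shift mm',np.round(1000*R0.T@(np.asarray(target_pos)-o['eef_pos']),1),'turn',np.round(R.from_matrix(R0.T@target_R).as_rotvec(),3))
def down(yaw): # tool x axis at angle yaw in world, z down
    c,s=np.cos(yaw),np.sin(yaw); return np.array([[c,s,0],[s,-c,0],[0,0,-1]])
E
python3 - <<'E'
from h import *
c=cam('top'); f=1/1.5625
for n,uv,z in [('stage',(512,288),.04),('spare',(508,357),.04),('post',(408,305),.06),('bedfarR',(397,287),.02),('bednearR',(397,326),.02),('seat',(353,302),.032),('pillar',(270,236),.352),('lens',(266,300),.331)]:
    print(n,px2w(c,np.array(uv)*f,z).round(3))
print(R.from_rotvec(ctrl.get_obs()['orientation']).as_matrix().round(2))
im=cv2.imread('/tmp/top_raw.png')[140:250,140:350]; cv2.imwrite('pics/topc.png',cv2.resize(im,(800,419),interpolation=cv2.INTER_CUBIC))
E
```

```text
stage [ 0.634 -0.306  0.04 ]
spare [ 0.466 -0.294  0.04 ]
post [ 0.589 -0.052  0.06 ]
bedfarR [ 0.637 -0.025  0.02 ]
bednearR [ 0.541 -0.026  0.02 ]
seat [0.598 0.081 0.032]
pillar [0.69  0.221 0.352]
lens [0.569 0.229 0.331]
[[-0.95  0.32 -0.  ]
 [ 0.32  0.95 -0.  ]
 [ 0.   -0.   -1.  ]]
```

View pics/topc.png

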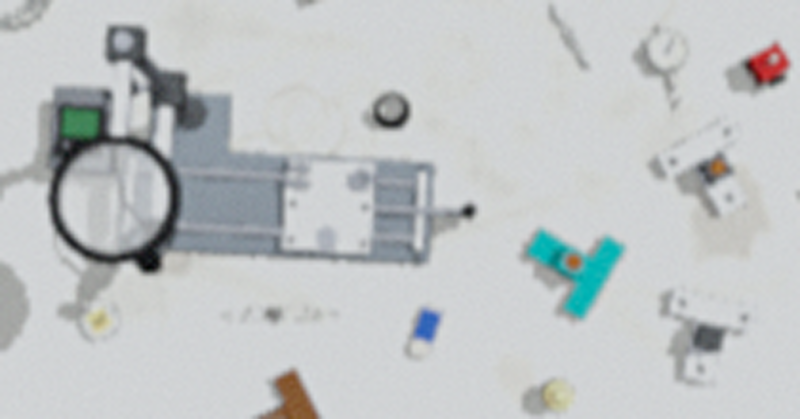

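The stage with the amber stone is at crop pixel (715,170), crossbar up and to the left. The tester bed is close to the world axes. I'll check the lamp head near the path by triangulation and plan the move.

Run:
```python
from h import *
f=1/1.5625
def tri(a,b):
    A=[];B=[]
    for n,uv in(('top',a),('side',b)):
        K,Rm,p=cam(n); d=Rm@np.linalg.solve(K,[uv[0]*f,uv[1]*f,1]); d/=np.linalg.norm(d); M=np.eye(3)-np.outer(d,d); A.append(M);B.append(M@p)
    return np.linalg.lstsq(np.vstack(A),np.hstack(B),rcond=None)
for n,a,b in (('lampfront',(178,465),(675,590)),('lampback',(172,368),(530,570)),('lens',(266,300),(413,350)),('stage',(513,287),(399,264)),('post',(408,305),(411,340))): print(n,tri(a,b)[0].round(3),tri(a,b)[1].round(5))
rows([0.61,-0.29,0.15],down(2.7)); 
for p in ([0.40,0.25,0.231],[0.45,0.1,.231]): rows(p,down(2.816))
```

```text
lampfront [0.224 0.45  0.144] [4.e-05]
lampback [0.424 0.455 0.195] [0.00041]
lens [0.567 0.229 0.334] [0.]
stage [ 0.636 -0.311  0.027] [1.e-05]
post [ 0.59  -0.052  0.048] [0.]
shift mm [-670.8 -604.1   81.3] turn [-0.001  0.     0.116]
shift mm [-299.  -159.9   -0.3] turn [-0.001 -0.    -0.   ]
shift mm [-3.943e+02 -2.860e+02 -1.000e-01] turn [-0.001 -0.    -0.   ]
```

Run:
```python
from h import *
t=cv2.imread('/tmp/top_raw.png')[170:384,0:270]; s=cv2.imread('/tmp/side_raw.png')[284:384,242:512]; w=ctrl.camera('wrist')[:,:,::-1]
t=cv2.resize(t,(430,341)); s=cv2.resize(s,(430,159)); w=cv2.resize(w,(370,278))
a=np.zeros((500,800,3),np.uint8); a[:341,:430]=t; a[341:,:430]=s; a[:278,430:]=w; cv2.imwrite('pics/comp.png',a)
```

```text
(no output)
```

View pics/comp.png

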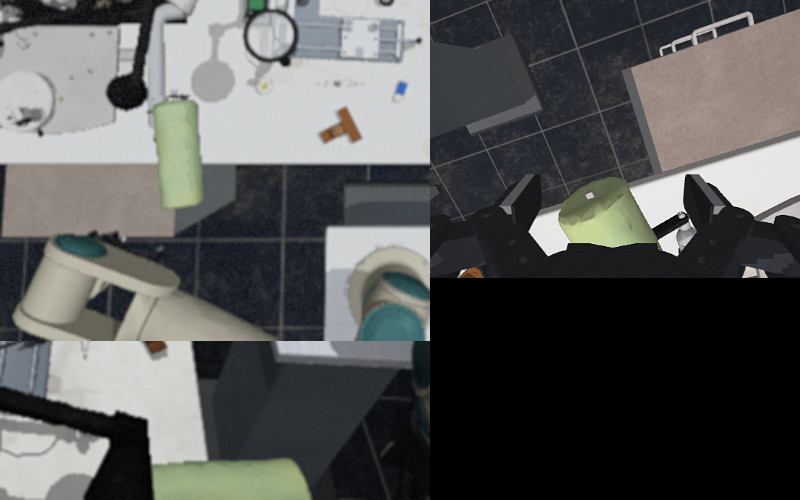

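Run:
```python
from h import *
o=ctrl.get_obs(); cw=cam('wrist'); print('TCP in wrist',w2px(cw,o['eef_pos']),'cam',cw[2].round(3))
print('TCP in top*1.56',w2px(cam('top'),o['eef_pos'])*1.5625,'in side',w2px(cam('side'),o['eef_pos'])*1.5625)
ct=cam('top')
def tri(l):
    A=[];B=[]
    for c,uv in l:
        K,Rm,p=c; d=Rm@np.linalg.solve(K,[uv[0],uv[1],1]); d/=np.linalg.norm(d); M=np.eye(3)-np.outer(d,d); A.append(M);B.append(M@p)
    return np.linalg.lstsq(np.vstack(A),np.hstack(B),rcond=None)[:2]
print(tri([(cw,(221,270)),(ct,(180/1.593,170+207/1.593))]))
print(tri([(cw,(221,270)),(cam('side'),(242+290/1.593,284+(490-341)/1.593))]))
for z in (.05,.1,.2,.3): print(z,px2w(cw,(221,270),z).round(3),px2w(ct,(113,300),z).round(3))
```

```text
TCP in wrist [251.01689162 246.2263403 ] cam [0.105 0.519 0.373]
TCP in top*1.56 [137.2480871  502.51937429] in side [753.79296982 604.78777915]
(array([0.21993334, 0.45349446, 0.13925906]), array([6.20029929e-07]))
(array([0.22791616, 0.44715946, 0.12568921]), array([1.60625986e-05]))
0.05 [0.265 0.429 0.05 ] [0.205 0.484 0.05 ]
0.1 [0.24  0.443 0.1  ] [0.213 0.467 0.1  ]
0.2 [0.19  0.471 0.2  ] [0.229 0.432 0.2  ]
0.3 [0.141 0.499 0.3  ] [0.246 0.397 0.3  ]
```

The lamp head lies at about (0.22–0.42, 0.45), z ≤ 0.2. I'll rise first, then travel in front of the tester.

```bash
python3 -m creep '[[0,0,0,0,0,-40,0],[0,0,0,0,0,-40,0],[0,0,0,0,0,-40,0],[0,0,0,-30,-32,0,0],[0,0,0,-30,-32,0,0],[0,0,0,-30,-32,0,0],[0,0,0,-30,-32,0,0],[0,0,0,-30,-32,0,0]]'
python3 -m creep '[[0,0,0,-35,-30,6,0],[0,0,0,-35,-30,6,0],[0,0,0,-35,-30,6,0],[0,0,0,-35,-30,6,0],[0,0,0,-35,-30,6,0],[0,0,0,-35,-30,6,0],[0,0,0,-35,-30,6,0],[0,0,0,-35,-30,6,0]]'
python3 -m creep '[[0,0,0,-30,-26,19,0],[0,0,0,-30,-26,19,0],[0,0,0,-30,-26,19,0],[0,0,0,-30,-26,19,0],[0,0,0,-30,-26,19,0],[0,0,0,-30,-26,19,0],[0,0,0,-30,-26,19,0],[0,0,0,-30,-26,19,0]]'
python3 -m creep '[[0,0,-0.13,0,0,0,0],[0,0,-0.13,0,0,0,0],[0,0,-0.13,0,0,0,0],[0,0,-0.13,0,0,0,0],[0,0,-0.13,0,0,0,0],[0,0,-0.13,0,0,0,0],[0,0,0,0,0,0,0],[0,0,0,0,0,0,0]]'
python3 -c "
from h import *
o=snap('w1'); print(o['qpos'].round(2),o['ft_force'])"
```

```text
time: 0.95
eef_pos: [0.2591, 0.2962, 0.3511]
orientation: [-0.509, -3.1, 0.0]
ft_force: [1.7, 0.6, -0.1]
gripper_width: 0.0854
finger_force: 0.0
time: 1.75
eef_pos: [0.4479, -0.0211, 0.3029]
orientation: [0.51, 3.1, 0.0]
ft_force: [0.4, 0.2, -0.1]
gripper_width: 0.0855
finger_force: 0.0
time: 2.55
eef_pos: [0.6086, -0.2944, 0.1499]
orientation: [-0.51, -3.099, -0.001]
ft_force: [0.6, -0.1, 1.2]
gripper_width: 0.0859
finger_force: 0.0
time: 3.35
eef_pos: [0.6081, -0.293, 0.1509]
orientation: [0.702, -3.062, -0.001]
ft_force: [0.2, 0.0, 0.6]
gripper_width: 0.0857
finger_force: 0.0
w1 scale 1.5625
[-0.5   0.51  1.01  0.    1.62 -2.53] [0.1618832  0.03246134 0.61887137]
```

View pics/w1.png

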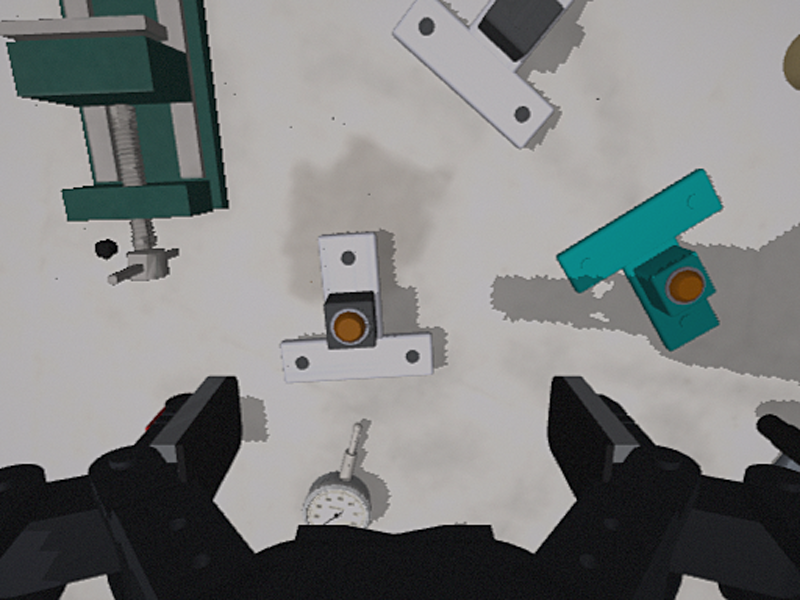

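The amber stone is at (349,327). The plate's screws over the feet are at (348,258), (301,363) and (413,356).

```bash
cat >> h.py <<'E'
def stagepose(c,scr,stone,s=1.5625,z0=0,off=(0,0)):
    P=[px2w(c,(np.array(u)+off)/s,z0+.0155)[:2] for u in scr]; L=np.array([(-32,0),(28,-32),(28,32)])/1e3
    P=np.array(P); a=P-P.mean(0); b=L-L.mean(0); yaw=np.arctan2((b[:,0]*a[:,1]-b[:,1]*a[:,0]).sum(),(a*b).sum())
    Q=np.array([[np.cos(yaw),-np.sin(yaw)],[np.sin(yaw),np.cos(yaw)]]); o=P.mean(0)-Q@L.mean(0)
    st=px2w(c,(np.array(stone)+off)/s,z0+.043)[:2]
    print('origin',o.round(4),'yaw',yaw.round(3),'resid mm',(1e3*(P-o-L@Q.T)).round(1).tolist(),'stone',st.round(4)); return o,yaw,st
E
python3 - <<'E'
from h import *
c=saved('w1')
stagepose(c,[(348,258),(301,363),(413,356)],(349,327))
o,y,s=stagepose(c,[(348,258),(413,356),(301,363)],(349,327))
p=(o+s)/2
rows([p[0],p[1],.06],down(y+np.pi)); rows([p[0],p[1],.019],down(y+np.pi))
E
```

```text
origin [ 0.6362 -0.3049] yaw 0.516 resid mm [[0.0, 0.1], [0.3, -0.5], [-0.4, 0.4]] stone [ 0.6349 -0.3053]
origin [ 0.6361 -0.3047] yaw 0.483 resid mm [[0.6, -1.0], [-31.3, 57.1], [30.7, -56.1]] stone [ 0.6349 -0.3053]
shift mm [-19.5 -22.8  91. ] turn [ 0.    -0.    -0.032]
shift mm [-19.5 -22.8 132. ] turn [ 0.    -0.    -0.032]
```

```bash
python3 -m creep '[[0,0,0,-20,-23,26,0],[0,0,-0.065,0,0,35,0],[0,0,0,0,0,35,0],[0,0,0,0,0,23,0],[0,0,0,0,0,12,0],[0,0,0,0,0,0,0],[0,0,0,0,0,0,0]]'
python3 - <<'E'
from h import *
rows([.6356,-.305,.020],down(.516+np.pi))
E
```

```text
time: 4.1
eef_pos: [0.6369, -0.3053, 0.0219]
orientation: [-0.805, 3.035, -0.002]
ft_force: [1.2, 0.1, 0.8]
gripper_width: 0.0853
finger_force: 0.0
shift mm [1.  0.9 1.9] turn [-0.002  0.001  0.003]
```

```bash
python3 -m creep '[[0,0,0,1,0.9,1,1],[0,0,0,0,0,0,1],[0,0,0,0,0,0,1],[0,0,0,0,0,0,1],[0,0,0,0,0,0,1],[0,0,0,0,0,0,1],[0,0,0,0,0,0,1],[0,0,0,0,0,0,1],[0,0,0,0,0,0,1],[0,0,0,0,0,0,1]]'
```

```text
time: 5.1
eef_pos: [0.6353, -0.3048, 0.0201]
orientation: [-0.806, 3.035, -0.001]
ft_force: [-0.6, 0.6, 5.3]
gripper_width: 0.0245
finger_force: 61.3
```

```bash
python3 -m creep '[[0,0,0,0,0,-20,1],[0,0,0,0,0,-40,1],[0,0,0,0,0,-40,1],[0,0,0,0,0,-40,1],[0,0,0,0,0,-40,1]]'
python3 -m creep '[[0,0,0,-14.8,38.6,0,1],[0,0,0,-14.8,38.6,0,1],[0,0,0,-14.8,38.6,0,1],[0,0,0,-14.8,38.6,0,1],[0,0,0,-14.8,38.6,0,1],[0,0,0,-14.8,38.6,0,1]]'
python3 -m creep '[[0,0,0.116,0,0,0,1],[0,0,0.116,0,0,0,1],[0,0,0.116,0,0,0,1],[0,0,0.116,0,0,0,1],[0,0,0.116,0,0,0,1],[0,0,0,0,0,0,1],[0,0,0,0,0,0,1],[0,0,0,0,0,0,1]]'
python3 -c "
from h import *
o=snap('w2'); print(o['qpos'].round(2),o['ft_force'],o['eef_pos'])"
```

```text
time: 5.6
eef_pos: [0.6342, -0.3043, 0.1986]
orientation: [0.806, -3.034, -0.004]
ft_force: [0.1, 0.3, -4.8]
gripper_width: 0.0249
finger_force: 60.2
time: 6.2
eef_pos: [0.5959, -0.0578, 0.1973]
orientation: [0.805, -3.033, -0.002]
ft_force: [0.7, 0.0, -3.6]
gripper_width: 0.0244
finger_force: 60.6
time: 7.0
eef_pos: [0.5969, -0.0595, 0.1986]
orientation: [-0.092, -3.139, -0.0]
ft_force: [-0.3, 0.2, -4.8]
gripper_width: 0.0245
finger_force: 60.9
w2 scale 1.5625
[-0.16  0.28  1.22  0.    1.65 -1.67] [-0.30052448  0.17754    -4.81696186] [ 0.5968929  -0.05950854  0.19859905]
```

View pics/w2.png

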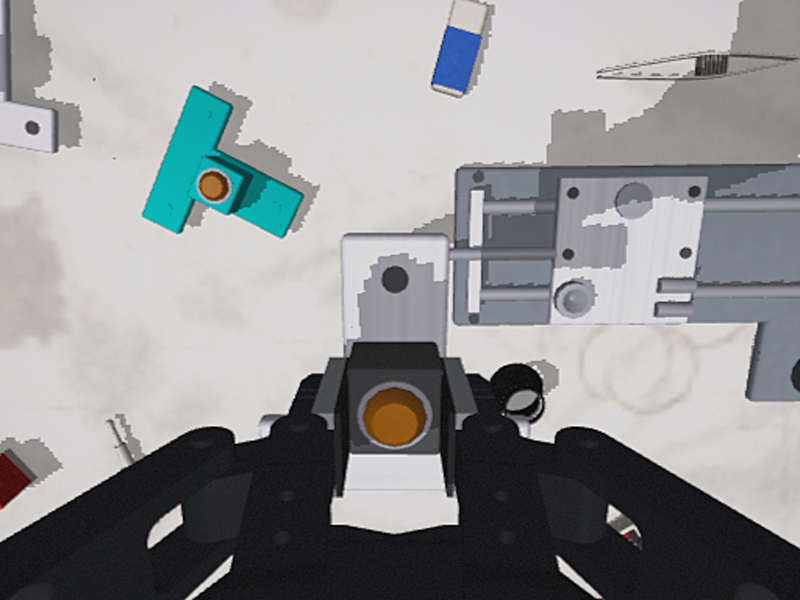

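The picture shows the cone at (574,299), the pad at (633,200), the groove pins around (675,298), and the plate corners at (557,178), (708,178), (697,325) and (549,322). The held stage is at bottom centre.

Run:
```python
from h import *
c=saved('w2'); g=lambda u,z: px2w(c,np.array(u)/1.5625,z)[:2]
cone=g((574,299),.037);pad=g((633,200),.032);gr=g((675,298),.035)
L=np.array([(28,-32),(-32,0),(28,32)])/1e3;P=np.array([cone,pad,gr])
a=P-P.mean(0);b=L-L.mean(0);yaw=np.arctan2((b[:,0]*a[:,1]-b[:,1]*a[:,0]).sum(),(a*b).sum());Q=np.array([[np.cos(yaw),-np.sin(yaw)],[np.sin(yaw),np.cos(yaw)]])
o=P.mean(0)-Q@L.mean(0); print('seat',o.round(4),'yaw',yaw.round(3),(1e3*(P-o-L@Q.T)).round(1).tolist())
C=np.array([g(u,.029) for u in((557,178),(708,178),(697,325),(549,322))]); print('plate ctr',C.mean(0).round(4),'sides',[np.linalg.norm(C[i]-C[i-1]).round(4) for i in range(4)],'yaw from long edges',[np.arctan2(*( -(C[1]-C[0])[0],(C[1]-C[0])[1])).round(3),np.arctan2(*( -(C[2]-C[3])[0],(C[2]-C[3])[1])).round(3)])
rods=[((485,207),(550,205)),((710,205),(798,204))]
B=[g((457,168),.0),g((798,165),.0)]; e=g((790,204),.02)-g((485,208),.02); print('rod yaw',np.arctan2(-e[0],e[1]).round(3))
# held stage: stone, stem screw
h=ctrl.get_obs(); zf=h['eef_pos'][2]-.020
st=g((394,417),zf+.043); sc=g((395,280),zf+.0155); d=st-sc; print('held stone',st.round(4),'TCP',h['eef_pos'].round(4),'screw dist',np.linalg.norm(d).round(4),'yaw',np.arctan2(d[1],d[0]).round(3))
```

```text
seat [0.596  0.0828] yaw -0.054 [[-0.2, 0.6], [0.4, -0.1], [-0.1, -0.5]]
plate ctr [0.5972 0.0846] sides [np.float64(0.0896), np.float64(0.0892), np.float64(0.0919), np.float64(0.0946)] yaw from long edges [np.float64(-0.058), np.float64(-0.079)]
rod yaw -0.045
held stone [ 0.5952 -0.0589] TCP [ 0.597  -0.0595  0.1988] screw dist 0.0296 yaw -0.068
```

```bash
python3 -m creep '[[0,0,0,2,30,0,1],[0,0,0,2,40,0,1],[0,0,0,2,40,0,1],[0,0,0,2,32,0,1],[0,0,0,0,0,30,1],[0,0,0,0,0,40,1],[0,0,0,0,0,30,1],[0,0,0,0,0,20,1],[0,0,0,0,0,10,1],[0,0,0,0,0,0,1]]'
python3 -c "
from h import *
rows([.597,.0826,.053],down(np.pi-.055))"
```

```text
time: 8.05
eef_pos: [0.597, 0.0826, 0.0679]
orientation: [-0.094, -3.137, 0.0]
ft_force: [-0.5, 0.1, -4.6]
gripper_width: 0.0246
finger_force: 61.0
shift mm [-0.  -0.  14.9] turn [-0.    -0.003 -0.005]
```

```bash
python3 -m creep '[[0,0,0,0,0,5,1],[0,0,0,0,0,5,1],[0,0,0,0,0,4,1],[0,0,0,0,0,0,1],[0,0,0,0,0,0,1]]'
```

```text
time: 8.55
eef_pos: [0.5978, 0.0827, 0.0555]
orientation: [0.095, 3.14, 0.0]
ft_force: [0.1, -0.1, -4.8]
gripper_width: 0.0246
finger_force: 61.1
```

```bash
python3 -m creep '[[0,0,0,0.6,0,1.5,1],[0,0,0,0,0,1,1],[0,0,0,0,0,0,1],[0,0,0,0,0,0,1]]'
```

```text
time: 8.95
eef_pos: [0.5972, 0.0829, 0.0531]
orientation: [0.095, 3.14, 0.0]
ft_force: [-1.9, 0.5, -1.3]
gripper_width: 0.0248
finger_force: 61.5
```

```bash
python3 -m creep '[[0,0,0,0,0,0,0.4],[0,0,0,0,0,0,0.4],[0,0,0,0,0,0,0],[0,0,0,0,0,0,0],[0,0,0,0,0,0,0],[0,0,0,0,0,0,0],[0,0,0,0,0,-30,0],[0,0,0,0,0,-40,0],[0,0,0,0,0,-40,0],[0,0,0,2,-35,-40,0]]'
python3 -m creep '[[0,0,0,2,-35,0,0],[0,0,0,2,-35,0,0],[0,0,0,1,-20,0,0],[0,0,0,0,0,0,0],[0,0,0,0,0,0,0],[0,0,0,0,0,0,0]]'
python3 -c "
from h import *
o=snap('w3'); print(o['qpos'].round(2),o['ft_force'],o['eef_pos'])"
```

```text
time: 9.95
eef_pos: [0.5933, 0.0524, 0.2022]
orientation: [0.089, 3.14, 0.002]
ft_force: [1.2, -0.7, -0.1]
gripper_width: 0.0851
finger_force: 0.0
time: 10.55
eef_pos: [0.5829, -0.0386, 0.2004]
orientation: [0.094, 3.14, 0.001]
ft_force: [0.4, 0.5, -0.3]
gripper_width: 0.0854
finger_force: 0.0
w3 scale 1.5625
[-0.13  0.23  1.27  0.    1.64 -1.64] [ 0.35195378  0.53186868 -0.33225974] [ 0.58291525 -0.03855813  0.20035789]
```

View pics/w3.png

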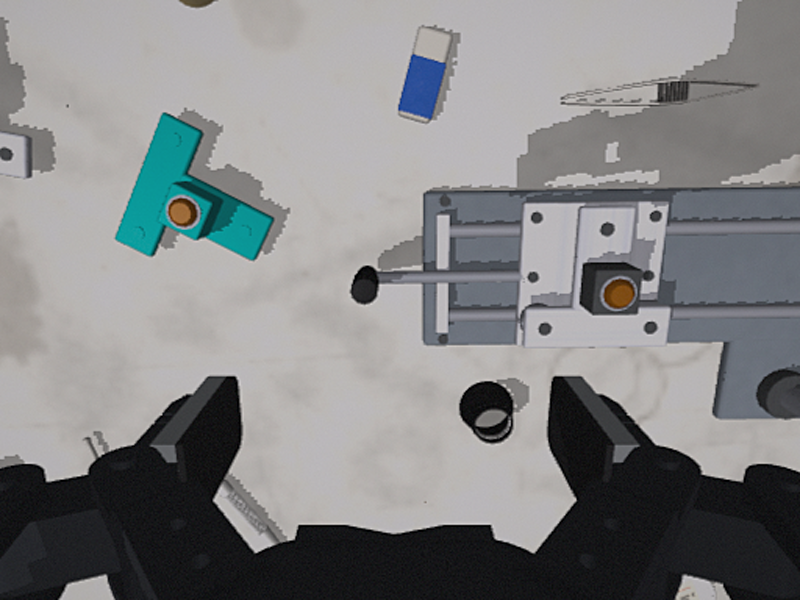

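The stage sits level on the carriage: screws at (607,229), (545,329) and (650,328), stone at (620,292), post top at about (364,290). Checking the seating numerically.

```bash
python3 - <<'E'
from h import *
c=saved('w3'); g=lambda u,z: px2w(c,np.array(u)/1.5625,z)[:2]
o,y,s=stagepose(c,[(607,229),(545,329),(650,328)],(620,292),z0=.032)
p=g((364,290),.06); print('post',p.round(4),'from stage',(o-p).round(4),np.linalg.norm(o-p).round(4))
C=np.array([g(u,.029) for u in((524,203),(670,202))]); print('plate near corners',C.round(4))
print('post expected',o+.14*np.array([np.sin(y),-np.cos(y)]), w2px(c,[*(o+.14*np.array([np.sin(y),-np.cos(y)])),.06])*1.5625)
rows([p[0],p[1],.1],down(np.pi-.055))
E
python3 -c "
from h import *
crop('w3','w3c',(220,150,440,230))"
```

```text
origin [0.5971 0.084 ] yaw -0.047 resid mm [[-0.2, -0.1], [0.1, 0.3], [0.2, -0.2]] stone [0.5949 0.083 ]
post [ 0.5895 -0.0556] from stage [0.0076 0.1396] 0.1398
plate near corners [[0.5493 0.0422]
 [0.5539 0.1299]]
post expected [ 0.59052363 -0.05587291] [363.69813253 291.7313023 ]
shift mm [ -7.6 -16.8 100.3] turn [ 0.    -0.    -0.004]
w3c scale 3.6363636363636362
```

View pics/w3c.png

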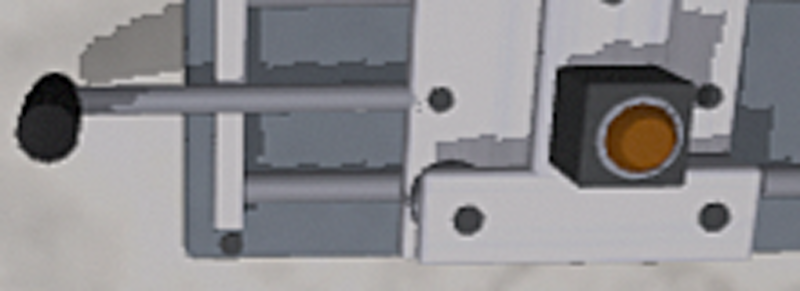

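Post top at crop (48,134) agrees to 0.5 mm with a seated stage. Now I'll grip the post.

```bash
python3 -m creep '[[0,0,0,-8.4,-17,24,0],[0,0,0,0,0,40,0],[0,0,0,0,0,40,0],[0,0,0,0,0,30,0],[0,0,0,0,0,20,0],[0,0,0,0,0,8,0],[0,0,0,0,0,0,0],[0,0,0,0,0,0,0]]'
python3 -c "
from h import *
rows([.5903,-.0558,.036],down(np.pi-.055))"
```

```text
time: 11.4
eef_pos: [0.5911, -0.0567, 0.0398]
orientation: [0.094, 3.138, -0.0]
ft_force: [0.3, 0.2, 0.1]
gripper_width: 0.0854
finger_force: 0.0
shift mm [0.8 0.9 3.8] turn [-0.     0.002 -0.005]
```

```bash
python3 -m creep '[[0,0,0,0.8,0.9,2.5,0],[0,0,0,0,0,0,0.5],[0,0,0,0,0,0,0.6],[0,0,0,0,0,0,0.7],[0,0,0,0,0,0,0.8],[0,0,0,0,0,0,1],[0,0,0,0,0,0,1],[0,0,0,0,0,0,1],[0,0,0,0,0,0,1]]'
python3 -m creep '[[0,0,0,0,5,0,1],[0,0,0,0,8,0,1],[0,0,0,0,12,0,1],[0,0,0,0,12,0,1],[0,0,0,0,12,0,1],[0,0,0,0,12,0,1],[0,0,0,0,12,0,1],[0,0,0,0,8,0,1],[0,0,0,0,5,0,1],[0,0,0,0,0,0,1]]'
```

```text
time: 12.3
eef_pos: [0.5895, -0.0561, 0.0362]
orientation: [0.096, 3.14, -0.0]
ft_force: [-2.1, -0.7, 3.8]
gripper_width: 0.0138
finger_force: 58.8
time: 13.3
eef_pos: [0.5937, 0.0318, 0.0361]
orientation: [-0.093, -3.138, -0.002]
ft_force: [-7.3, 0.7, 8.3]
gripper_width: 0.0138
finger_force: 59.3
```

```bash
python3 -m creep '[[0,0,0,0.6,3,0,1],[0,0,0,0.6,8,0,1],[0,0,0,0.2,10,0,1],[0,0,0,0.2,10,0,1],[0,0,0,0.1,8,0,1],[0,0,0,0.1,5,0,1],[0,0,0,0,0,0,1]]'
```

```text
time: 14.0
eef_pos: [0.5958, 0.0757, 0.0362]
orientation: [0.093, 3.139, 0.002]
ft_force: [-1.3, 1.5, 5.3]
gripper_width: 0.0138
finger_force: 59.1
```

```bash
python3 -m creep '[[0,0,0,0.1,4,0,1],[0,0,0,0,3,0,1],[0,0,0,0,2,0,1],[0,0,0,0,0,0,1],[0,0,0,0,0,0,1]]'
python3 -m creep '[[0,0,0,0,2,0,1],[0,0,0,0,1,0,1],[0,0,0,0,0,0,1],[0,0,0,0,0,0,1]]'
python3 -m creep '[[0,0,0,0,2,0,1],[0,0,0,0,1,0,1],[0,0,0,0,0,0,1],[0,0,0,0,0,0,1]]'
```

```text
time: 14.5
eef_pos: [0.5961, 0.0838, 0.0362]
orientation: [0.094, 3.14, 0.002]
ft_force: [-2.0, 1.1, 5.5]
gripper_width: 0.0139
finger_force: 59.0
time: 14.9
eef_pos: [0.5962, 0.0866, 0.0362]
orientation: [0.095, 3.14, 0.001]
ft_force: [-2.6, -0.4, 5.9]
gripper_width: 0.0142
finger_force: 59.1
time: 15.3
eef_pos: [0.5964, 0.0896, 0.0362]
orientation: [0.095, 3.14, 0.001]
ft_force: [-3.4, -0.7, 5.8]
gripper_width: 0.0139
finger_force: 59.1
```

```bash
python3 -m creep '[[0,0,0,0.3,2,0,1],[0,0,0,0,1,0,1],[0,0,0,0,0,0,1],[0,0,0,0,0,0,1]]'
python3 -m creep '[[0,0,0,0,1,0,1],[0,0,0,0,1,0,1],[0,0,0,0,0,0,1],[0,0,0,0,0,0,1]]'
python3 -m creep '[[0,0,0,0,1,0,1],[0,0,0,0,1,0,1],[0,0,0,0,0,0,1],[0,0,0,0,0,0,1]]'
```

```text
time: 15.7
eef_pos: [0.5964, 0.0896, 0.0362]
orientation: [0.097, 3.14, -0.006]
ft_force: [-2.4, -11.5, 6.9]
gripper_width: 0.0139
finger_force: 59.4
time: 16.1
eef_pos: [0.5964, 0.0897, 0.0362]
orientation: [-0.099, -3.14, 0.011]
ft_force: [-4.1, -19.3, 7.8]
gripper_width: 0.0136
finger_force: 59.8
time: 16.5
eef_pos: [0.5964, 0.0898, 0.0362]
orientation: [-0.101, -3.139, 0.016]
ft_force: [-5.8, -26.3, 10.3]
gripper_width: 0.0142
finger_force: 60.3
```

The carriage is at its end stop (−26 N along y). I'll unload, release and rise.

```bash
python3 -m creep '[[0,0,0,-0.6,-3,0,1],[0,0,0,-0.6,-2,0,1],[0,0,0,0,0,0,1],[0,0,0,0,0,0,1]]'
python3 -m creep '[[0,0,0,0,0,0,0],[0,0,0,0,0,0,0],[0,0,0,0,0,0,0],[0,0,0,0,0,0,0],[0,0,0,0,0,0,0],[0,0,0,0,0,-20,0],[0,0,0,0,0,-40,0],[0,0,0,20,0,-40,1],[0,0,0,40,0,-40,1],[0,0,0,40,0,-40,1]]'
python3 -m creep '[[0,0.12,0,20,0,-20,1],[0,0.126,0,0,0,0,1],[0,0.126,0,0,0,0,1],[0,0.126,0,0,0,0,1],[0,0.126,0,0,0,0,1],[0,0,0,0,0,0,1],[0,0,0,0,0,0,1]]'
python3 - <<'E'
from h import *
x=np.array([.9989,-.0473,0]);y=np.array([.0473,.9989,0]);z=np.array([0,0,1.])
T=np.array([.6033,.2296,0]);n=-np.sin(np.radians(36))*x+np.cos(np.radians(36))*z
b=T-.076*x+.18*z
tz=-n; ty=y; tx=np.cross(ty,tz); Rt=np.column_stack([tx,ty,tz])
print('tx',tx,'button',b); np.savez('/tmp/btn.npz',b=b,R=Rt,T=T)
print(ctrl.get_obs()['qpos'].round(2)); rows(b+.08*n,Rt); rows(b+.015*n,Rt)
E
```

```text
time: 16.9
eef_pos: [0.5965, 0.0896, 0.0361]
orientation: [-0.096, -3.137, 0.004]
ft_force: [-8.9, -7.6, 10.1]
gripper_width: 0.0139
finger_force: 60.0
time: 17.9
eef_pos: [0.5057, 0.0963, 0.2079]
orientation: [0.096, 3.14, 0.0]
ft_force: [0.3, -0.1, 0.9]
gripper_width: 0.0439
finger_force: 0.0
time: 18.6
eef_pos: [0.4871, 0.0975, 0.2258]
orientation: [-0.077, -2.518, -0.025]
ft_force: [0.3, 0.2, -0.4]
gripper_width: 0.0
finger_force: 0.0
tx [-0.80812708  0.0382665  -0.58780788] button [0.5273836 0.2331948 0.18     ]
[ 0.08  0.45  1.05  0.1   2.26 -1.39]
shift mm [ 23.2 137.3  -6.6] turn [-0.    -1.251 -0.014]
shift mm [-38.5 137.8  13.9] turn [-0.    -1.251 -0.014]
```

```bash
python3 -m creep '[[0,-0.125,0,0,0,0,1],[0,-0.125,0,0,0,0,1],[0,-0.125,0,0,0,0,1],[0,-0.125,0,0,0,0,1],[0,-0.125,0,0,0,0,1],[0,-0.125,0,0,0,0,1],[0,-0.125,0,0,0,0,1],[0,-0.125,0,0,0,0,1],[0,-0.125,0,0,0,0,1],[0,-0.125,0,0,0,0,1]]'
python3 - <<'E'
from h import *
d=np.load('/tmp/btn.npz');b,Rt=d['b'],d['R']; n=-Rt[:,2]
print(ctrl.get_obs()['qpos'].round(2)); rows(b+.08*n,Rt); rows(b+.015*n,Rt)
E
```

```text
time: 19.6
eef_pos: [0.4867, 0.0978, 0.2299]
orientation: [0.075, 2.501, -0.022]
ft_force: [0.2, 0.1, -0.7]
gripper_width: -0.0003
finger_force: 0.0
[ 0.21 -0.5   1.98 -0.19  1.05 -1.25]
shift mm [  2.9 137.  -20.2] turn [-0.005  0.011 -0.011]
shift mm [  3.6 137.4  44.8] turn [-0.005  0.011 -0.011]
```

```bash
python3 -m creep '[[-0.005,0.011,-0.011,3,0,-20,1],[0,0,0,0,25,0,1],[0,0,0,0,35,0,1],[0,0,0,0,35,0,1],[0,0,0,0,25,0,1],[0,0,0,0,17,0,1],[0,0,0,0,0,0,1],[0,0,0,0,0,0,1]]'
python3 - <<'E'
from h import *
d=np.load('/tmp/btn.npz');b,Rt=d['b'],d['R']; n=-Rt[:,2]
o=snap('w4'); print(o['qpos'].round(2),o['ft_force']); rows(b+.015*n,Rt); rows(b,Rt)
c=saved('w4'); print('button px',w2px(c,b)*1.5625,'stone px',w2px(c,d['T']+[0,0,.075])*1.5625)
s=snap('side4',n='side'); crop('side4','side4',(200,150,400,300)); print('side btn',(w2px(cam('side'),b)-[200,150])*4)
E
```

```text
time: 20.4
eef_pos: [0.479, 0.2351, 0.2422]
orientation: [0.06, 2.523, -0.02]
ft_force: [-0.0, -0.3, 0.1]
gripper_width: -0.0002
finger_force: 0.0
w4 scale 1.5625
[ 0.56 -0.3   1.8  -0.37  1.14 -0.89] [-0.01045272 -0.25939531  0.05629008]
shift mm [-3.3  0.9 63.5] turn [-0.001 -0.011 -0.001]
shift mm [-3.4  1.  78.5] turn [-0.001 -0.011 -0.001]
button px [393.88560854 316.1512223 ] stone px [394.15555316 260.82310505]
side4 scale 1.5625
side4 scale 4.0
side btn [323.91561801 477.0379681 ]
```

View pics/w4.png

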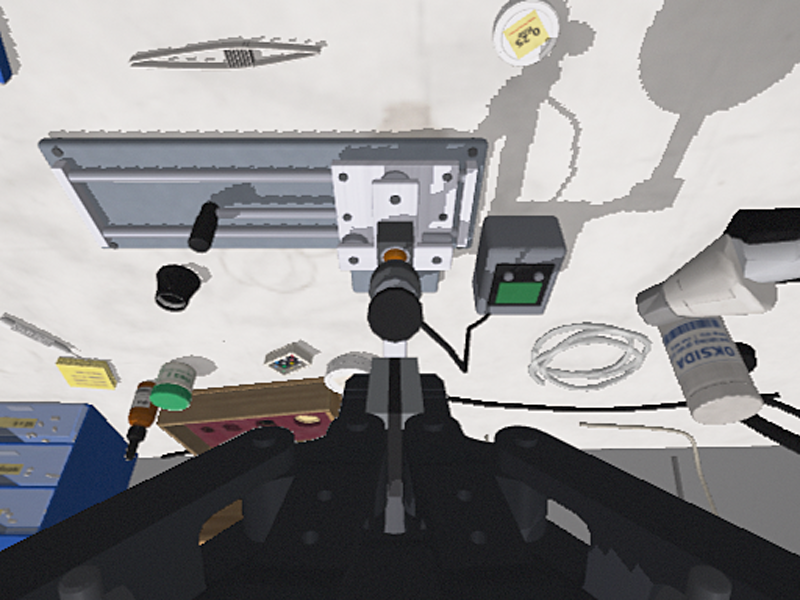

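The black button disc is at (395,313), predicted at (394,316), with the stone under the nose at (396,256). Good agreement, so I'll approach.

```bash
python3 -m creep '[[0,-0.011,0,-3.3,0.9,20,1],[0,0,0,0,0,22,1],[0,0,0,0,0,14,1],[0,0,0,0,0,8,1],[0,0,0,0,0,0,1],[0,0,0,0,0,0,1]]'
cat >> h.py <<'E'
def btn():
    d=np.load('/tmp/btn.npz'); b,Rt=d['b'],d['R']; F=[]
    o=ctrl.get_obs(); e=Rt.T@(o['eef_pos']-b)*1e3; f=-Rt[:,2]@o['ft_force']; print('depth past face mm',e.round(2),'axial N',f.round(2),'t',o['time'])
E
python3 -c "
from h import *
btn()"
```

```text
time: 21.1
eef_pos: [0.5195, 0.2339, 0.1914]
orientation: [0.061, 2.514, -0.022]
ft_force: [-0.2, -0.2, 0.3]
gripper_width: -0.0003
finger_force: 0.0
depth past face mm [ -0.34   0.35 -13.84] axial N 0.35 t 21.1
```

```bash
for i in 1 2 ; do python3 -m creep '[[0,0,0,0,0,4,1],[0,0,0,0,0,2,1],[0,0,0,0,0,0,1],[0,0,0,0,0,0,1]]' >/dev/null; python3 -c "
from h import *
btn()"; done; python3 -m creep '[[0,0,0,0,0,2,1],[0,0,0,0,0,0,1],[0,0,0,0,0,0,1]]' >/dev/null; python3 -c "
from h import *
btn()"
```

```text
depth past face mm [ 0.15  0.48 -7.44] axial N 0.1 t 21.5
depth past face mm [ 0.27  0.34 -1.21] axial N 0.35 t 21.9
depth past face mm [0.03 0.44 0.58] axial N 0.41 t 22.2
```

```bash
for i in 1 2 3; do python3 -m creep '[[0,0,0,0,0,1,1],[0,0,0,0,0,1,1],[0,0,0,0,0,0,1],[0,0,0,0,0,0,1]]' >/dev/null; python3 -c "
from h import *
btn()"; done
```

```text
depth past face mm [0.08 0.42 2.63] axial N 1.64 t 22.6
depth past face mm [0.12 0.41 4.64] axial N 1.59 t 23.0
depth past face mm [0.13 0.39 6.64] axial N 1.24 t 23.4
```

```bash
for i in 1 2; do python3 -m creep '[[0,0,0,0,0,1,1],[0,0,0,0,0,0,1],[0,0,0,0,0,0,1]]' >/dev/null; python3 -c "
from h import *
btn()"; done; python3 -m creep '[[0,0,0,0,0,0.5,1],[0,0,0,0,0,0,1],[0,0,0,0,0,0,1]]' >/dev/null; python3 -c "
from h import *
btn()"
```

```text
depth past face mm [0.13 0.42 7.6 ] axial N 2.32 t 23.7
depth past face mm [-0.03  0.45  8.41] axial N 5.51 t 24.0
depth past face mm [-0.07  0.5   8.81] axial N 7.16 t 24.3
```

Landed at about 8 mm. I'll ease off slightly and hold for over a second.

```bash
python3 -m creep '[[0,0,0,0,0,-0.5,1],[0,0,0,0,0,0,1],[0,0,0,0,0,0,1],[0,0,0,0,0,0,1],[0,0,0,0,0,0,1],[0,0,0,0,0,0,1],[0,0,0,0,0,0,1],[0,0,0,0,0,0,1],[0,0,0,0,0,0,1],[0,0,0,0,0,0,1]]'>/dev/null;  python3 -c "
from h import *
btn()"; python3 -m creep '[[0,0,0,0,0,0,1],[0,0,0,0,0,0,1],[0,0,0,0,0,0,1],[0,0,0,0,0,0,1],[0,0,0,0,0,0,1]]'>/dev/null;  python3 -c "
from h import *
btn()"
```

```text
depth past face mm [-0.02  0.46  8.46] axial N 6.15 t 25.3
depth past face mm [-0.    0.47  8.46] axial N 6.6 t 25.8
```

```bash
python3 -m creep '[[0,0,0,0,0,1,1],[0,0,0,0,0,1,1],[0,0,0,0,0,1,1],[0,0,0,0,0,1,1],[0,0,0,0,0,1,1],[0,0,0,0,0,0.5,1],[0,0,0,0,0,0,1],[0,0,0,0,0,0,1]]' >/dev/null; python3 -c "
from h import *
btn()"; python3 -m creep '[[0,0,0,0,0,0.5,1],[0,0,0,0,0,0.5,1],[0,0,0,0,0,0,1],[0,0,0,0,0,0,1]]' >/dev/null; python3 -c "
from h import *
btn()"
```

```text
depth past face mm [-0.11  0.53 13.66] axial N 10.78 t 26.6
depth past face mm [-0.36  0.57 14.41] axial N 12.05 t 27.0
```

```bash
python3 -m creep '[[0,0,0,0,0,0.5,1],[0,0,0,0,0,0,1],[0,0,0,0,0,0,1],[0,0,0,0,0,0,1],[0,0,0,0,0,0,1],[0,0,0,0,0,0,1],[0,0,0,0,0,0,1],[0,0,0,0,0,0,1]]' >/dev/null; python3 -c "
from h import *
btn()"
```

```text
depth past face mm [-0.43  0.61 14.72] axial N 13.16 t 27.8
```

```bash
python3 -m creep '[[0,0,0,0,0,-2,1],[0,0,0,0,0,-3,1],[0,0,0,0,0,-4,1],[0,0,0,0,0,-5,1],[0,0,0,0,0,-5,1],[0,0,0,0,0,-10,1],[0,0,0,0,0,-20,1],[0,0,0,0,0,-30,1],[0,0,0,0,0,-15,1],[0,0,0,0,0,0,1]]'
python3 -m creep '[[0,0,0,0,-25,0,1],[0,0,0,0,-35,0,1],[0,0,0,0,-35,0,1],[0,0,0,0,-30,0,1],[0,0,0,0,-20,0,1],[0,0.126,0,0,0,0,0],[0,0.126,0,0,0,0,0],[0,0.126,0,0,0,0,0],[0,0.126,0,0,0,0,0],[0,0.12,0,0,0,0,0]]'
python3 -m creep '[[0,0,0,0,0,0,0],[0,0,0,0,0,0,0],[0,0,0,0,0,0,0]]'
python3 - <<'E'
from h import *
o=snap('w5'); c=saved('w5'); print(o['qpos'].round(2)); rows([.5964,.0897,.15],down(np.pi-.0473)); rows([.5964,.0897,.037],down(np.pi-.0473))
print('post px',w2px(c,[.5964,.0897,.06])*1.5625,'stone',w2px(c,[.603,.2295,.075])*1.5625)
E
```

```text
time: 28.8
eef_pos: [0.4811, 0.2366, 0.2461]
orientation: [0.06, 2.512, -0.019]
ft_force: [0.5, -0.1, -0.5]
gripper_width: -0.0002
finger_force: 0.0
time: 29.8
eef_pos: [0.4744, 0.0909, 0.243]
orientation: [-0.077, -3.137, 0.003]
ft_force: [1.2, -0.8, 0.2]
gripper_width: 0.0721
finger_force: 0.0
time: 30.1
eef_pos: [0.4739, 0.0912, 0.2435]
orientation: [0.077, 3.137, -0.004]
ft_force: [0.2, -0.0, -0.0]
gripper_width: 0.0855
finger_force: 0.0
w5 scale 1.5625
[ 0.12 -0.07  1.5  -0.    1.71 -1.41]
shift mm [-122.2    4.6   94.4] turn [-0.002  0.004 -0.001]
shift mm [-121.7    4.9  207.4] turn [-0.002  0.004 -0.001]
post px [400.53875137 430.17773138] stone [606.77197465 441.77095984]
```

View pics/w5.png

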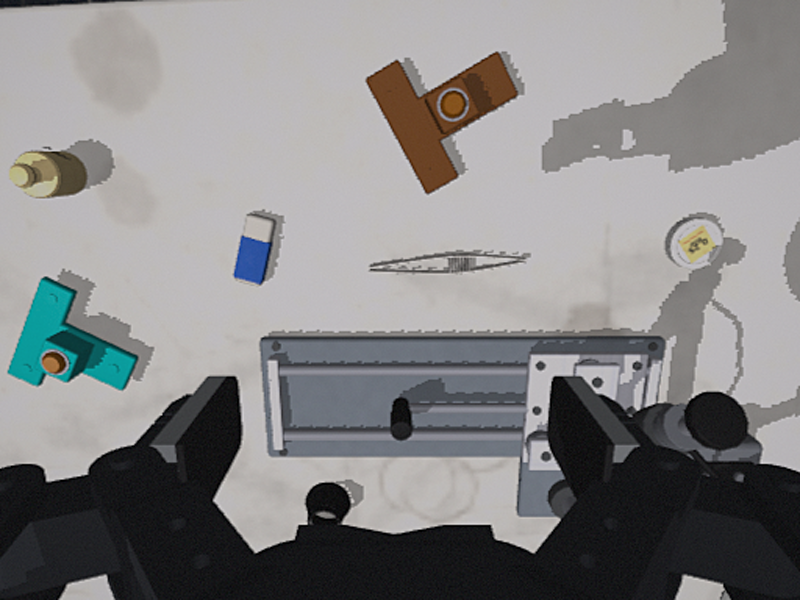

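The post top is at (401,430), exactly as predicted, and the button is back out. I'll grip the post again.

```bash
python3 -m creep '[[0,0.004,0,-30,1,0,0],[0,0,0,-40,2,0,0],[0,0,0,-35,2,0,0],[0,0,0,-17,0,34,0],[0,0,0,0,0,40,0],[0,0,0,0,0,40,0],[0,0,0,0,0,40,0],[0,0,0,0,0,35,0],[0,0,0,0,0,14,0],[0,0,0,0,0,0,0]]'
python3 -c "
from h import *
rows([.5964,.0897,.037],down(np.pi-.0473))"
```

```text
time: 31.15
eef_pos: [0.5947, 0.0898, 0.0393]
orientation: [-0.076, -3.136, 0.004]
ft_force: [0.4, 0.2, -1.0]
gripper_width: 0.0856
finger_force: 0.0
shift mm [-1.7  0.   2.3] turn [-0.003 -0.005 -0.001]
```

```bash
python3 -m creep '[[0,0,0,-1.5,0,2,0],[0,0,0,0,0,0,0.5],[0,0,0,0,0,0,0.6],[0,0,0,0,0,0,0.7],[0,0,0,0,0,0,0.8],[0,0,0,0,0,0,1],[0,0,0,0,0,0,1],[0,0,0,0,0,0,1],[0,0,0,0,0,0,1]]'
python3 -m creep '[[0,0,0,0,-5,0,1],[0,0,0,0,-8,0,1],[0,0,0,0,-12,0,1],[0,0,0,0,-12,0,1],[0,0,0,0,-12,0,1],[0,0,0,0,-12,0,1],[0,0,0,0,-8,0,1],[0,0,0,0,-5,0,1],[0,0,0,0,0,0,1]]'
```

```text
time: 32.05
eef_pos: [0.5976, 0.0895, 0.039]
orientation: [-0.077, -3.139, 0.004]
ft_force: [-2.6, -1.5, 6.6]
gripper_width: 0.0137
finger_force: 58.9
time: 32.95
eef_pos: [0.594, 0.0142, 0.039]
orientation: [-0.079, -3.139, 0.005]
ft_force: [-1.9, -1.7, 5.4]
gripper_width: 0.014
finger_force: 59.0
```

Remaining: about 84 mm to y ≈ −0.070.

```bash
python3 -m creep '[[0,0,0,0.2,-5,0,1],[0,0,0,0,-10,0,1],[0,0,0,0,-12,0,1],[0,0,0,0,-12,0,1],[0,0,0,0,-12,0,1],[0,0,0,0,-12,0,1],[0,0,0,0,-8,0,1],[0,0,0,0,-5,0,1],[0,0,0,0,0,0,1]]'
python3 -m creep '[[0,0,0,0,-3,0,1],[0,0,0,0,-2,0,1],[0,0,0,0,-1,0,1],[0,0,0,0,0,0,1],[0,0,0,0,0,0,1]]'
python3 -m creep '[[0,0,0,0,-1,0,1],[0,0,0,0,-1,0,1],[0,0,0,0,0,0,1],[0,0,0,0,0,0,1]]'
```

```text
time: 33.85
eef_pos: [0.5904, -0.0622, 0.039]
orientation: [-0.079, -3.14, 0.005]
ft_force: [5.2, -1.3, 2.3]
gripper_width: 0.0142
finger_force: 58.8
time: 34.35
eef_pos: [0.5901, -0.0674, 0.039]
orientation: [-0.078, -3.14, 0.005]
ft_force: [5.0, -0.8, 2.4]
gripper_width: 0.0134
finger_force: 58.8
time: 34.75
eef_pos: [0.59, -0.0693, 0.039]
orientation: [-0.078, -3.14, 0.004]
ft_force: [5.8, 1.1, 2.8]
gripper_width: 0.0137
finger_force: 58.8
```

```bash
python3 -m creep '[[0,0,0,-0.8,-1,0,1],[0,0,0,-0.4,-1,0,1],[0,0,0,0,-1,0,1],[0,0,0,0,0,0,1],[0,0,0,0,0,0,1]]'
python3 -m creep '[[0,0,0,0,-1,0,1],[0,0,0,0,-1,0,1],[0,0,0,0,0,0,1],[0,0,0,0,0,0,1]]'
```

```text
time: 35.25
eef_pos: [0.59, -0.0704, 0.039]
orientation: [-0.076, -3.137, -0.0]
ft_force: [-0.6, 7.0, 6.9]
gripper_width: 0.014
finger_force: 59.4
time: 35.65
eef_pos: [0.59, -0.0705, 0.0389]
orientation: [-0.074, -3.137, -0.005]
ft_force: [-0.6, 14.6, 8.6]
gripper_width: 0.0136
finger_force: 59.5
```

The out stop is reached. I'll unload, release, rise and look.

```bash
python3 -m creep '[[0,0,0,0,2,0,1],[0,0,0,0,1.2,0,1],[0,0,0,0,0,0,1],[0,0,0,0,0,0,0.6],[0,0,0,0,0,0,0],[0,0,0,0,0,0,0],[0,0,0,0,0,0,0],[0,0,0,0,0,0,0],[0,0,0,0,0,0,0]]'
python3 -m creep '[[0,0,0,0,0,-20,0],[0,0,0,0,0,-40,0],[0,0,0,0,0,-40,0],[0,0,0,0,0,-40,0],[0,0,0,0,0,-30,0],[0,0,0,0,0,0,0],[0,0,0,0,0,0,0],[0,0,0,0,0,0,0]]'
python3 - <<'E'
from h import *
o=snap('w6'); c=saved('w6'); P=[.59,-.0705,.06]; print('post',w2px(c,P)*1.5625); s=np.array([.59+.0066,-.0705+.1398]); x=np.array([.9989,-.0473]);y=np.array([.0473,.9989])
for a,b in((-32,0),(28,-32),(28,32)): print(w2px(c,[*(s+a/1e3*x+b/1e3*y),.0475])*1.5625)
E
```

```text
time: 36.55
eef_pos: [0.5906, -0.07, 0.0388]
orientation: [-0.077, -3.138, 0.003]
ft_force: [0.9, -0.5, -0.1]
gripper_width: 0.0852
finger_force: 0.0
time: 37.35
eef_pos: [0.5904, -0.0695, 0.2072]
orientation: [-0.077, -3.136, 0.003]
ft_force: [0.7, 0.1, -0.5]
gripper_width: 0.0851
finger_force: 0.0
w6 scale 1.5625
post [392.19466269 274.75009648]
[632.17834638 216.25905489]
[568.29202889 314.60754002]
[672.73379372 314.56599518]
```

View pics/w6.png

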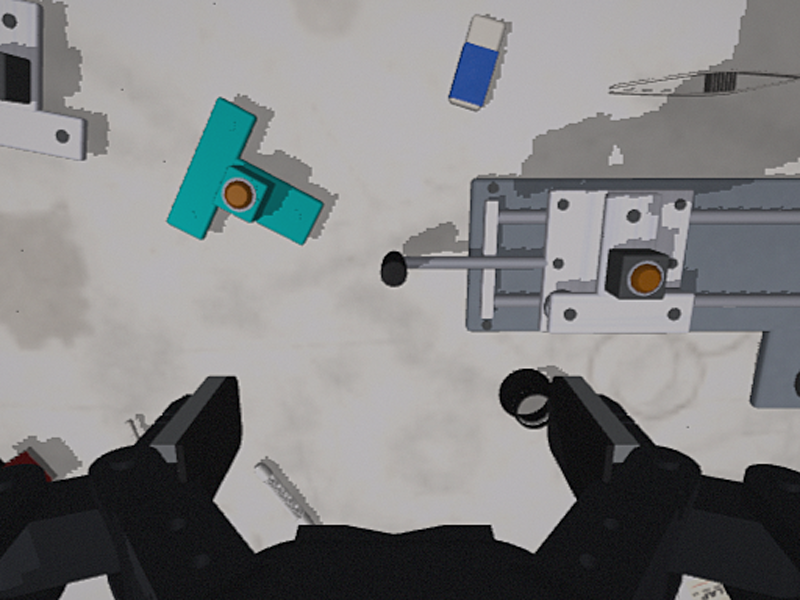

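The post top is at (393,273). The stage screws are at (634,216), (570,314) and (674,314), within 1 mm of where they should be when seated and fully out. The gripper touches nothing, so I'm handing in.

```bash
python3 -c "
from bench import ctrl
print(ctrl.hand_in())"
```

```text
the job is handed in; nothing more can be done
None
```

The touch test was completed and handed in at about 37 s; by force and position readings both probe stops were held, and a last look showed the carriage fully out with the stage top still seated (no verdict was returned).

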